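Uncap the colour mister and set its spray sleeve

ROBOT

A 6-joint arm with a two-finger parallel gripper is mounted at the origin on the work surface. World frame = base frame: x ahead of the robot, y to its left, z up, the work surface at z = 0. Lengths are in m, angles in rad, forces in N, time in s.
With the tool pointing down it reaches from about 0.35 to 0.975 m from the base axis. Payload 4.9 kg.
Tool frame: the origin (TCP) lies midway between the tips of the shut fingers; the grasp point (between the pads) lies 19 mm behind it (ctrl.hold_point_z is the distance from the TCP to the grasp point, in m); z points along the fingers, y is the line along which they close (so a half turn about z gives the same grasp; the last joint's range is limited). The gripper opens to 85 mm and grips with 20 to 120 N. Pads are 22 mm wide; open, the fingers measure 114 mm over their backs; the gripper's body (76 mm by 85 mm) begins 54 mm behind the grasp point. The pads swing forward as they close: fully open they stand 13 mm farther back than shut.
Start: joints at [-1.25, 0.053, 1.613, -0, 1.476, -0.119], TCP at [0.266, -0.566, 0.231] pointing down, gripper open.
Joint ranges: [-3.01, 3.01], [-1.01, 2.22], [0.06, 2.58], [-1.02, 4.17], [0.09, 2.62], [-3.14, 3.14]. Speed limits (rad/s): [2.57, 2.57, 3.14, 3.14, 3.14, 3.14].

INTERFACE

Orientations are given as a 3x3 rotation matrix whose columns are the frame's x, y, z axes.
In Python, from bench import monitor, eyes, ctrl gives the robot as it stands. The module is installed in compiled form; this text tells all that it offers.
- The arm moves only by the tool play_rows, never from a script. Its argument "series" is a list of rows, each a list of 3 entries, a list of its own where there are three numbers: the shift along the tool's x, y, z normalised to -1 to 1, where 1 is 0.75 m, then the turn, a rotation vector about the tool's x, y, z normalised to -1 to 1, where 1 is 90 degrees, then the opening, from -1 (shut) to 1 (fully open). In form: [[[dx, dy, dz], [rx, ry, rz], claw], ...]. A call has 1 to 20 rows; each row is the pose to reach, as a shift and turn from the pose commanded when the call began, along the tool's axes at that moment; what a row does not reach only later rows make up. A row lasts 1/12 s, in which the tool goes at most 41.7 mm and 7.16 degrees, less where a joint would pass 70% of its speed; a pose out of reach is approached as far as the arm can. A call with a number of a shift or a turn outside -1 to 1 is refused whole. A call with a gripper value outside its range is refused whole. The fingers move at their own pace and stop on an object; the grip force is fixed at half the most. Time passes only in rows, so rows that repeat a pose let the fingers close. It gives the time, the measured TCP pose, the force, the opening and the grip force at its end, in the units of the state.
- monitor.read_state(): the state, without advancing time (a new reading comes with each control period).
- eyes.grab_frame(name): name is "scene" or "top" or "wrist"; returns the picture (480x640x3 uint8, red, green, blue); there is no depth.
- eyes.camera_params(name): a dict with "intrinsics" (3x3 intrinsics, pixels), "dist" ([k1, k2, p1, p2, k3] as OpenCV has them; the pictures are not rectified), "world_from_camera" (4x4, takes a point from camera to world coordinates). Camera axes: x right, y down, z forward; pixel columns grow to the right and rows downward; lengths in m; the calibration is good to about 2 mm. A picture is of the moment at which its call begins: read the wrist's pose just before it. camera_params takes no time and is no camera call; for the wrist camera it gives the pose at the moment of the call.
- ctrl.job_done(): hands the job in; it is judged then, once.
The state is a dict: "clock": time; "q": joint angles; "dq": joint speeds; "tau": joint torques, N m; "ee_pos": TCP position; "eef_rot": TCP orientation; "contact_force": force on the tool from outside, world axes, zero at the start; "wrist_torque": the same for the moment, N m; "finger_gap": finger opening in m; "grip_force": force on a finger pad.
Only numpy, scipy, OpenCV 4.12 (cv2) and the standard library are available. Lean on these libraries where they do the work, as an engineer would, in place of code of your own. Each camera call takes 0.05 s, during which the arm holds its last target. There are 200 camera calls.

TASK

Lift the loose pink cap off the leaning colour mister and lower it, open end down, into the pocket of the white cap dock: feel for the cushion hidden at some depth in the pocket and let go only once the cap rests on it upright - neither drop it nor press it hard. Then turn the mister's blue sleeve by its tab to the four-pip mark (the red pips) and leave it there. Do not disturb the dropper bottle, the sprinkle jar or the spatula.

Things in the scene. Friction and masses are not known exactly. Their poses are not given: they have to be found in the camera images.
- mister: leaning colour mister in its grey cradle (foot 150 x 110 x 16 mm), fixed to the bench. Origin on the bench at mid cradle, z up; it leans 0.5 rad from vertical towards -x. Along its axis (nozzle z): ledge of radius 33 mm at 102 to 115, on which the cap rests; neck of radius 25.5 to 143 and spray tip of radius 10 to 157, both inside the cap.
- nozzle: fixed frame of the leaning mister: origin at the centre of the can's bottom, 50 mm above the bench; z along the can's axis towards the cap, x away from the robot and up, y level. Along z: can of radius 30 mm up to 102; cradle cup of radius 37 to 30; white scale drum of radius 46 at 41 to 67; blue sleeve of radius 37 at 77 to 99.
- cap: loose pink cap, about 90 g, 85 mm tall. Origin at the centre of its open lower rim, z along its axis to the closed top. Hollow skirt of outer radius 32 mm, wall 4, from 0 to 50; flat shoulder to 55; solid grip crown of radius 22 from 55 to 85. It starts on the mister, its rim on the ledge, and must rise 45 mm along the mister's axis to clear it.
- sleeve (a joint): turn of the blue sleeve, rad, anticlockwise positive seen from the cap end; stiff (0.12 N m), stays where left. Columns of 1, 2, 3, 4, 5 pips on the white drum's side are at 0, 0.35, 0.70, 1.05, 1.40; the four red ones mark 1.05. In the nozzle frame the tab points at the angle (value - 0.7) from x towards y.
- tab (a point): point in the sleeve's tab, at radius 64 mm and mid height, 88 mm along nozzle z; turns with the sleeve. The tab is a radial blade from radius 34 to 78 mm, 12 mm wide, from 77 to 99 mm along nozzle z, with a dark line on its cap-side and outer faces; a fingertip can push it sideways.
- dock: white cap dock, fixed block 110 x 110 x 50 mm, origin under its centre, z up. A round upright pocket of diameter 73 mm (3 mm chamfer) opens in the middle of its top. In it lies a blue cushion on a soft spring (about 0.9 N per mm, 6 mm of give), whose top is anywhere from 12 to 36 mm below the rim.
- dock_rim (a point): centre of the pocket's mouth, at the height of the dock's top face.
- dropper: amber dropper bottle, 40 mm across, 95 mm tall, origin under its base. Leave alone.
- sprinkles: sprinkle jar, 60 mm across, 85 mm tall, origin under its base. Leave alone.
- spatula: spatula lying flat, 200 mm long, origin under its middle, x along it. Leave alone.
Mind the look-alikes: they are no part of the job. There is more than one size of the mister; the job needs the middle-sized.

How it is judged:
By the outcome, as a careful person would: the job done as asked, in the order asked, and still so for the second after the job is handed in, with the robot touching nothing.
It also fails if it takes over 54 s, if anything falls off the work surface, if the arm or the gripper's body presses on something with over 40 N, if the wrist force passes 120 N, or if a joint passes its speed limit or range.

## Working session

There is one attempt and no reset: what is moved stays moved. The work goes in short steps, Python scripts to look and compute and a tool call to move; the robot and the scene stay as the last step left them, time stands still between calls to the robot, and variables do not carry over. Pictures are saved under pics/ and viewed, at most 10 in all, crops included, and the job is handed in when it is done.

Besides the shell and the picture viewer there is one more tool, called after ">>>" as name(argument=value, ...), one argument or row to a line, values as JSON. play_rows: Moves the arm, as the interface text tells. Scaled input: -1 to 1 covers 0.75 m each way for a shift and 90 degrees each way for a turn. Its arguments: {"type":"object","properties":{"series":{"type":"array"}},"required":["series"]}

```bash
mkdir -p pics
python3 - <<'E'
from bench import monitor, eyes, ctrl
import cv2,numpy as np
for n in("scene","top"):
    f=eyes.grab_frame(n); cv2.imwrite(f"pics/{n}0.png",f[:,:,::-1])
    p=eyes.camera_params(n); print(n,np.round(p["intrinsics"],1).tolist(),np.round(p["dist"],3),np.round(p["world_from_camera"],3).tolist())
s=monitor.read_state(); print(s["clock"],s["ee_pos"],s["eef_rot"],s["finger_gap"],ctrl.hold_point_z)
E
```

```text
scene [[579.1, 0.0, 311.8], [0.0, 579.1, 249.0], [0.0, 0.0, 1.0]] [0.054 0.    0.    0.    0.   ] [[-0.678, 0.539, -0.499, 1.205], [0.735, 0.491, -0.468, 0.513], [-0.007, -0.684, -0.729, 1.065], [0.0, 0.0, 0.0, 1.0]]
top [[494.4, 0.0, 322.3], [0.0, 494.4, 239.9], [0.0, 0.0, 1.0]] [0.017 0.    0.    0.    0.   ] [[0.03, -0.992, 0.121, 0.397], [-0.999, -0.032, -0.014, -0.082], [0.018, -0.121, -0.993, 1.463], [0.0, 0.0, 0.0, 1.0]]
0.1 [ 0.2659055  -0.56497258  0.23016895] [[ 9.04835249e-01  4.25761454e-01 -5.96901599e-04]
 [ 4.25761809e-01 -9.04833460e-01  1.81412375e-03]
 [ 2.32287429e-04 -1.89562102e-03 -9.99998176e-01]] 0.08539754091928069 0.0187
```

View pics/scene0.png

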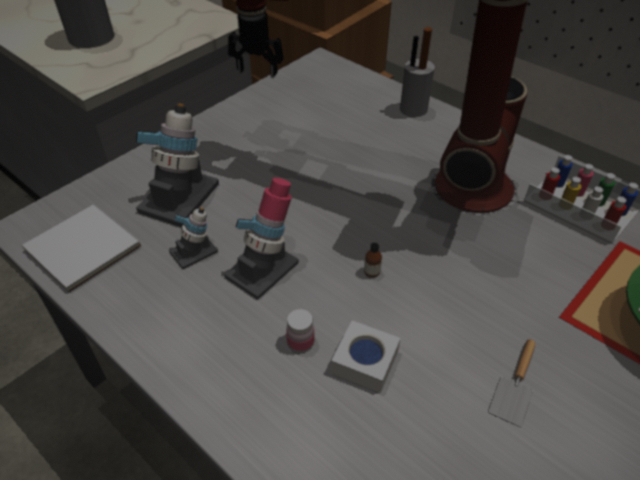

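View pics/top0.png

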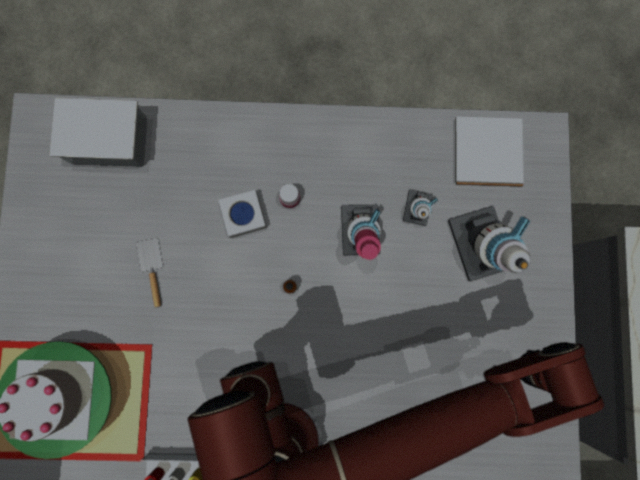

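The candidates are the misters in the top picture: large at (500,245), small at (420,207), and middle at (363,232). The middle one carries the pink cap at (368,245), so it fits the job. The other things in that picture are:
- **Dock:** (242,213)
- **Sprinkle jar:** (289,195)
- **Dropper:** (290,286)
- **Spatula:** (150,270)

I'll confirm the choice in enlarged crops.

Run:
```python
import cv2,numpy as np
s=cv2.imread("pics/scene0.png");t=cv2.imread("pics/top0.png")
c=lambda im,x,y,w,h,k:cv2.resize(im[y:y+h,x:x+w],None,fx=k,fy=k,interpolation=cv2.INTER_CUBIC)
a=c(s,215,170,90,130,4.4444)[:576]; b=c(t,330,190,80,80,5); d=c(t,210,180,100,40,4)
d=c(t,210,180,64,64,3)[:176]; e=c(s,320,315,90,80,2.2)[:176]
out=np.zeros((580,800,3),np.uint8)
out[:a.shape[0],:400]=a[:,:400]; out[:400,400:]=b; out[402:402+d.shape[0],400:400+d.shape[1]]=d; out[402:402+e.shape[0],600:600+e.shape[1]]=e
cv2.imwrite("pics/crop1.png",cv2.convertScaleAbs(out,alpha=1.5))
```

```text
(no output)
```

View pics/crop1.png

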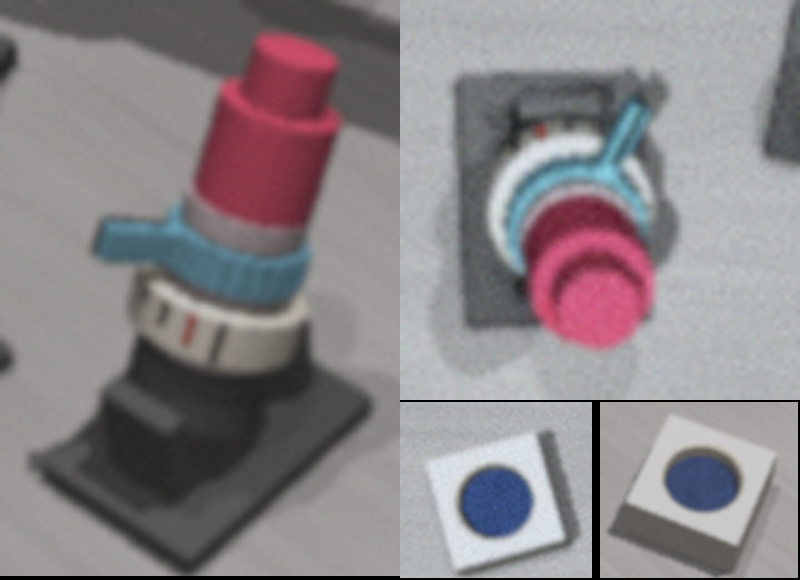

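```bash
cat > h.py <<'E'
from bench import monitor, eyes, ctrl
import cv2,numpy as np
from scipy.optimize import least_squares
from scipy.spatial.transform import Rotation as R
P={n:eyes.camera_params(n) for n in("scene","top")}
def proj(n,X,p=None):
    p=p or P[n]; T=np.linalg.inv(p["world_from_camera"])
    return cv2.projectPoints(np.atleast_2d(X).astype(float),cv2.Rodrigues(T[:3,:3])[0],T[:3,3],p["intrinsics"],np.array(p["dist"]))[0][:,0]
def onz(n,uv,z):
    p=P[n];r=cv2.undistortPoints(np.array([[uv]],float),p["intrinsics"],np.array(p["dist"]))[0,0]
    M=p["world_from_camera"];d=M[:3,:3]@[r[0],r[1],1];return M[:3,3]+d*(z-M[2,3])/d[2]
c,s=np.cos(.5),np.sin(.5)
N0=np.array([[c,0,-s],[0,1,0],[s,0,c]])
def noz(m): # x,y,yaw,off
    Rz=R.from_euler('z',m[2]).as_matrix(); return Rz@N0, np.array([m[0],m[1],0])+Rz@[m[3],0,.05]
def cyl(m,r,a,z):
    Rn,o=noz(m); a=np.atleast_1d(a); return o+np.c_[r*np.cos(a),r*np.sin(a),0*a+z]@Rn.T
E
cat > fit.py <<'E'
from h import *
S=lambda u,v:(215+u/4.4444,170+v/4.4444); T=lambda u,v:(330+(u-400)/5,190+v/5)
ft={(1,1):T(457,73),(-1,1):T(470,326),(-1,-1):T(652,320)}
fs={(1,-1):S(35,458),(1,1):S(190,560),(-1,1):S(372,403)}
def res(q):
    m=q[:4];Rz=R.from_euler('z',m[2]).as_matrix();e=[]
    for n,F in(("top",ft),("scene",fs)):
        for k,uv in F.items(): e.append(.5*(proj(n,np.array([m[0],m[1],0])+Rz@[k[0]*.075,k[1]*.055,.016])[0]-uv))
    top=cyl(m,0,0,.2)
    e+=[proj("top",top)[0]-T(597,305),proj("scene",top)[0]-S(295,55)]
    tip=cyl(m,.078,q[4]-.7,.099); e.append(proj("top",tip)[0]-T(641,103))
    e.append(proj("scene",cyl(m,.078,q[4]-.7,.088))[0]-S(98,240))
    e.append(proj("scene",cyl(m,0,0,.170))[0]-S(279,104))
    return np.concatenate(e)
b=None
x0=onz("top",T(555,195),.016)
for y in(0,.5,-.5):
    f=least_squares(res,[x0[0],x0[1],y,0,0],x_scale=[.1,.1,1,.1,1],loss='soft_l1')
    if b is None or f.cost<b.cost:b=f
print(b.cost,b.x.round(4)); print(res(b.x).reshape(-1,2).round(1).tolist())
m=b.x[:4];print("noz",noz(m))
D=lambda u,v:(210+(u-400)/3,180+(v-402)/3);E=lambda u,v:(320+(u-600)/2.2,315+(v-402)/2.2)
dt=[onz("top",D(*u),.05)for u in((427,462),(533,432),(565,541),(460,570))];ds=[onz("scene",E(*u),.05)for u in((672,416),(776,456),(737,546),(630,502))]
print("dock",np.mean(dt,0),np.mean(ds,0),onz("top",D(495,500),.046),onz("scene",E(704,476),.046));print(np.array(dt),np.array(ds))
print("jar",onz("top",(289,193),.085),onz("scene",(300,320),.085),"drop",onz("top",(290,286),.095),onz("scene",(375,247),.095))
np.save("m.npy",b.x)
ims={n:cv2.imread(f"pics/{n}0.png") for n in P}
out=[]
for n,(x,y,w,h) in(("scene",(215,170,90,130)),("top",(325,190,90,130))):
    k=4.4; im=cv2.convertScaleAbs(cv2.resize(ims[n][y:y+h,x:x+w],None,fx=k,fy=k),alpha=1.5)
    A=np.linspace(0,6.28,60)
    for r,z in((.022,.2),(.022,.17),(.032,.165),(.032,.115),(.037,.099),(.046,.067)):
        cv2.polylines(im,[((proj(n,cyl(m,r,A,z))-[x,y]+.5)*k).astype(int)],True,(0,255,0),1)
    for z in(.099,.077): cv2.polylines(im,[((proj(n,np.r_[cyl(m,.034,b.x[4]-.7,z),cyl(m,.078,b.x[4]-.7,z)])-[x,y]+.5)*k).astype(int)],True,(0,255,255),1)
    Rz=R.from_euler('z',m[2]).as_matrix()
    F=np.array([m[0],m[1],0])+np.array([[.075,.055,.016],[.075,-.055,.016],[-.075,-.055,.016],[-.075,.055,.016]])@Rz.T
    cv2.polylines(im,[((proj(n,F)-[x,y]+.5)*k).astype(int)],True,(255,255,0),1)
    out.append(im)
cv2.imwrite("pics/ov1.png",np.hstack(out))
E
python3 fit.py
```

```text
3.4301719832927353 [ 0.6102 -0.212   0.0575  0.0105  0.2561]
[[-0.5, -0.1], [-1.0, -0.3], [-0.6, -0.2], [0.2, -0.1], [-0.4, -0.2], [0.1, -1.2], [-0.7, -0.5], [-0.4, -1.4], [-0.9, 0.4], [-0.3, -0.8], [-0.5, -0.2]]
noz (array([[ 0.87613017, -0.05750865, -0.47863209],
       [ 0.05046859,  0.99834501, -0.02757112],
       [ 0.47942554,  0.        ,  0.87758256]]), array([ 0.62065186, -0.21135973,  0.05      ]))
dock [0.64041635 0.13206574 0.05      ] [0.64375355 0.13958796 0.05      ] [0.64204174 0.13397123 0.046     ] [0.63915556 0.13673862 0.046     ]
[[0.6763023  0.20050167 0.05      ]
 [0.70929269 0.09998338 0.05      ]
 [0.60368109 0.06442457 0.05      ]
 [0.57238934 0.16335333 0.05      ]] [[0.60871602 0.07188628 0.05      ]
 [0.57781414 0.17435443 0.05      ]
 [0.6789849  0.20639444 0.05      ]
 [0.70949914 0.10571669 0.05      ]]
jar [ 0.69623483 -0.00291677  0.085     ] [0.70053732 0.00406081 0.085     ] drop [ 0.43349738 -0.01615031  0.095     ] [ 0.43976132 -0.00549313  0.095     ]
```

View pics/ov1.png

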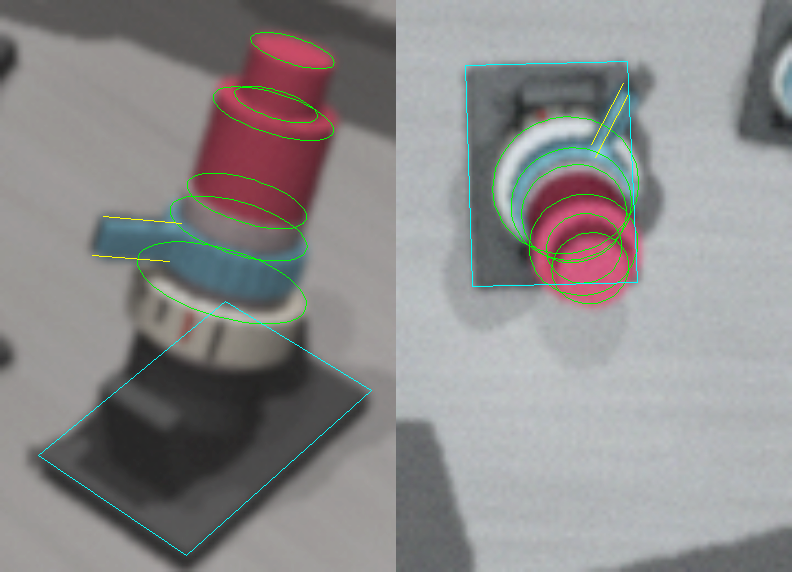

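The picture confirms the middle mister with the pink cap. The overlay fits to about 1–2 px, which is enough to move closer, and the wrist camera will refine it.

```bash
cat >> h.py <<'E'
def plan(pos,Rt=None):
    st=monitor.read_state();Rc=np.array(st["eef_rot"]);p=np.array(st["ee_pos"])
    Rt=Rc if Rt is None else Rt
    d=Rc.T@(np.array(pos)-p); w=R.from_matrix(Rc.T@Rt).as_rotvec()
    print("shift",(d/.75).round(4).tolist(),"turn",(w/(np.pi/2)).round(4).tolist(),"rows",round(max(np.linalg.norm(d)/.0417,np.degrees(np.linalg.norm(w))/7.16),1),"t",round(st["clock"],2))
def graspR(m):
    Rn,o=noz(m); return np.c_[Rn[:,0],-Rn[:,1],-Rn[:,2]]
E
python3 - <<'E'
from h import *
m=np.load("m.npy")[:4]
plan(cyl(m,0,0,.32)[0],graspR(m))
s=monitor.read_state();p=eyes.camera_params("wrist")
M=p["world_from_camera"];Rc=np.array(s["eef_rot"])
print((Rc.T@(M[:3,3]-s["ee_pos"])).round(3),(Rc.T@M[:3,:3]).round(2).tolist(),p["intrinsics"])
E
```

```text
shift [0.439, -0.3018, -0.1335] turn [-0.062, 0.3145, 0.2379] rows 9.9 t 0.1
[ 0.075  0.    -0.144] [[0.0, -0.96, -0.29], [1.0, 0.0, 0.0], [-0.0, -0.29, 0.96]] [[385.34586528   0.         321.65499849]
 [  0.         385.34586528 241.72125589]
 [  0.           0.           1.        ]]
```

>>> play_rows(
  series=[
    [[0.2195,-0.151,-0.1335],[-0.031,0.157,0.119],1],
    [[0.439,-0.302,-0.1335],[-0.062,0.3145,0.238],1],
    [[0.439,-0.302,-0.1335],[-0.062,0.3145,0.238],1],
    [[0.439,-0.302,-0.1335],[-0.062,0.3145,0.238],1],
    [[0.439,-0.302,-0.1335],[-0.062,0.3145,0.238],1],
    [[0.439,-0.302,-0.1335],[-0.062,0.3145,0.238],1],
    [[0.439,-0.302,-0.1335],[-0.062,0.3145,0.238],1],
    [[0.439,-0.302,-0.1335],[-0.062,0.3145,0.238],1],
    [[0.439,-0.302,-0.1335],[-0.062,0.3145,0.238],1],
    [[0.439,-0.302,-0.1335],[-0.062,0.3145,0.238],1],
    [[0.439,-0.302,-0.1335],[-0.062,0.3145,0.238],1],
    [[0.439,-0.302,-0.1335],[-0.062,0.3145,0.238],1],
    [[0.439,-0.302,-0.1335],[-0.062,0.3145,0.238],1],
    [[0.439,-0.302,-0.1335],[-0.062,0.3145,0.238],1],
  ],
)

```text
clock: 1.27
ee_pos: [0.4669, -0.2214, 0.3303]
eef_rot: [[0.877, 0.056, 0.478], [0.049, -0.998, 0.026], [0.479, 0.001, -0.878]]
contact_force: [0.3, -0.3, 0.6]
finger_gap: 0.0854
grip_force: 0.0
```

Run:
```python
from h import *
import pickle
m=np.load("m.npy")[:4]
plan(cyl(m,0,0,.32)[0],graspR(m))
p=eyes.camera_params("wrist");im=eyes.grab_frame("wrist")[:,:,::-1].copy()
cv2.imwrite("pics/w1raw.png",im);pickle.dump(p,open("w1.pkl","wb"))
im=cv2.convertScaleAbs(im,alpha=1.5)
A=np.linspace(0,6.28,60)
for r,z in((.022,.2),(.032,.165),(.037,.099),(.046,.067)):
    cv2.polylines(im,[proj("w",cyl(m,r,A,z),p).astype(int)],True,(0,255,0),1)
b=np.load("m.npy")[4]
cv2.polylines(im,[proj("w",np.r_[cyl(m,.034,b-.7,.099),cyl(m,.078,b-.7,.099)],p).astype(int)],True,(0,255,255),1)
cv2.imwrite("pics/w1.png",im)
```

```text
shift [0.0011, -0.0016, -0.0002] turn [0.001, 0.0006, -0.0009] rows 0.0 t 1.27
```

View pics/w1.png

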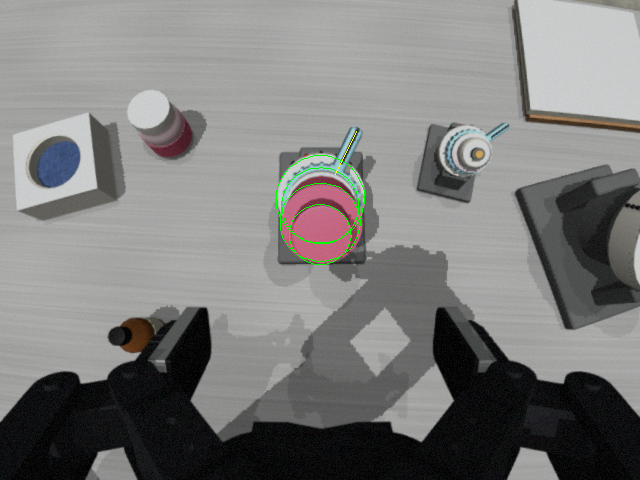

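The wrist view shows the overlay matching the cap at (321,232) and the tab at (348,150). The dock pocket is at (52,163). Next I approach along the axis and grip.

>>> play_rows(
  series=[
    [[0.001,-0.0015,0.05],[0,0,0],1],
    [[0.001,-0.0015,0.1],[0,0,0],1],
    [[0.001,-0.0015,0.14],[0,0,0],1],
    [[0.001,-0.0015,0.175],[0,0,0],1],
    [[0.001,-0.0015,0.194],[0,0,0],1],
    [[0.001,-0.0015,0.194],[0,0,0],1],
    [[0.001,-0.0015,0.194],[0,0,0],-1],
    [[0.001,-0.0015,0.194],[0,0,0],-1],
    [[0.001,-0.0015,0.194],[0,0,0],-1],
    [[0.001,-0.0015,0.194],[0,0,0],-1],
    [[0.001,-0.0015,0.194],[0,0,0],-1],
    [[0.001,-0.0015,0.194],[0,0,0],-1],
    [[0.001,-0.0015,0.194],[0,0,0],-1],
    [[0.001,-0.0015,0.194],[0,0,0],-1],
    [[0.001,-0.0015,0.194],[0,0,0],-1],
  ],
)

```text
clock: 2.57
ee_pos: [0.5383, -0.2166, 0.2067]
eef_rot: [[0.875, 0.057, 0.481], [0.052, -0.998, 0.023], [0.482, 0.005, -0.876]]
contact_force: [-5.5, -1.8, 7.0]
finger_gap: 0.042
grip_force: 60.5
```

>>> play_rows(
  series=[
    [[0,0,-0.01],[0,0,0],-1],
    [[0,0,-0.03],[0,0,0],-1],
    [[0,0,-0.055],[0,0,0],-1],
    [[0,0,-0.08],[0,0,0],-1],
    [[0,0,-0.107],[0,0,0],-1],
    [[0,0,-0.12],[0,0,0],-1],
    [[0,0,-0.12],[0,0,0],-1],
    [[0,0,-0.12],[0,0,0],-1],
  ],
)

```text
clock: 3.23
ee_pos: [0.4946, -0.2178, 0.2832]
eef_rot: [[0.876, 0.057, 0.48], [0.051, -0.998, 0.026], [0.48, 0.002, -0.877]]
contact_force: [0.5, 0.2, -2.0]
finger_gap: 0.0423
grip_force: 61.6
```

Run:
```python
from h import *
# tool-down pose, yaw ~ dock (any), target hover over between: view dock
Rt=np.array([[1,0,0],[0,-1,0],[0,0,-1.]])
plan([.560,.135,.30],Rt)
print(monitor.read_state()["contact_force"])
```

```text
shift [0.1112, -0.4646, 0.0341] turn [-0.0078, -0.3188, 0.036] rows 8.6 t 3.23
[ 0.52526179  0.16697819 -1.99017466]
```

>>> play_rows(
  series=[
    [[0.111,-0.465,0.034],[-0.008,-0.319,0.036],-1],
    [[0.111,-0.465,0.034],[-0.008,-0.319,0.036],-1],
    [[0.111,-0.465,0.034],[-0.008,-0.319,0.036],-1],
    [[0.111,-0.465,0.034],[-0.008,-0.319,0.036],-1],
    [[0.111,-0.465,0.034],[-0.008,-0.319,0.036],-1],
    [[0.111,-0.465,0.034],[-0.008,-0.319,0.036],-1],
    [[0.111,-0.465,0.034],[-0.008,-0.319,0.036],-1],
    [[0.111,-0.465,0.034],[-0.008,-0.319,0.036],-1],
    [[0.111,-0.465,0.034],[-0.008,-0.319,0.036],-1],
    [[0.111,-0.465,0.034],[-0.008,-0.319,0.036],-1],
    [[0.111,-0.465,0.034],[-0.008,-0.319,0.036],-1],
    [[0.111,-0.465,0.034],[-0.008,-0.319,0.036],-1],
    [[0.111,-0.465,0.034],[-0.008,-0.319,0.036],-1],
  ],
)

```text
clock: 4.32
ee_pos: [0.5596, 0.1344, 0.2989]
eef_rot: [[1.0, -0.001, -0.002], [-0.001, -1.0, -0.0], [-0.002, 0.0, -1.0]]
contact_force: [0.1, 0.1, -1.3]
finger_gap: 0.0422
grip_force: 61.8
```

Run:
```python
from h import *
import pickle
p=eyes.camera_params("wrist");im=eyes.grab_frame("wrist")[:,:,::-1].copy();pickle.dump(p,open("w2.pkl","wb"))
cv2.imwrite("pics/w2raw.png",im)
im=cv2.convertScaleAbs(im,alpha=1.5)
A=np.linspace(0,6.28,60);X=np.c_[.641+.0365*np.cos(A),.136+.0365*np.sin(A),0*A+.05]
cv2.polylines(im,[proj("w",X,p).astype(int)],True,(0,255,0),1)
s=monitor.read_state();tp=np.array(s["ee_pos"]);Rc=np.array(s["eef_rot"])
for r,z in((.022,.028),(.032,-.002),(.032,-.057)):
    C=tp+np.c_[r*np.cos(A),r*np.sin(A),0*A-z]@Rc.T
    cv2.polylines(im,[proj("w",C,p).astype(int)],True,(0,255,255),1)
cv2.imwrite("pics/w2.png",im); print(s["ee_pos"],s["contact_force"],s["wrist_torque"])
```

```text
[0.55968263 0.13425438 0.29929615] [ 0.1765797  -0.01216074 -0.66839296] [0.00264665 0.00521838 0.01880548]
```

View pics/w2.png

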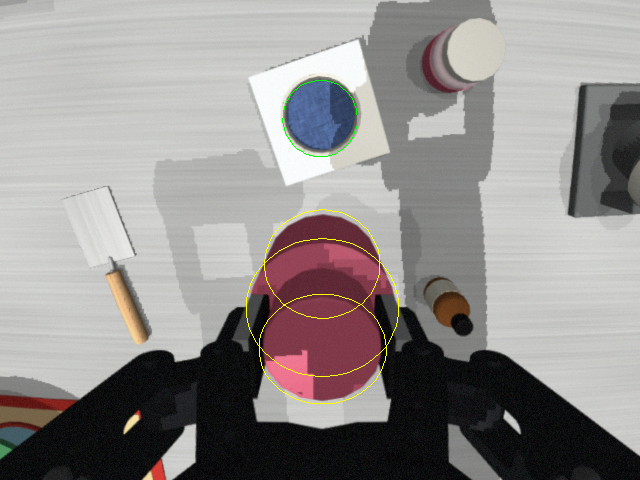

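Run:
```python
import cv2,numpy as np
im=cv2.imread("pics/w2.png")
a=cv2.resize(im[200:410,235:410],None,fx=2.6,fy=2.6,interpolation=cv2.INTER_CUBIC)
b=cv2.resize(im[70:165,270:370],None,fx=3.4,fy=3.4,interpolation=cv2.INTER_CUBIC)
o=np.zeros((560,800,3),np.uint8);o[:546,:455]=a[:,:455];o[:323,455:795]=b
cv2.imwrite("pics/w2c.png",o)
```

```text
(no output)
```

View pics/w2c.png

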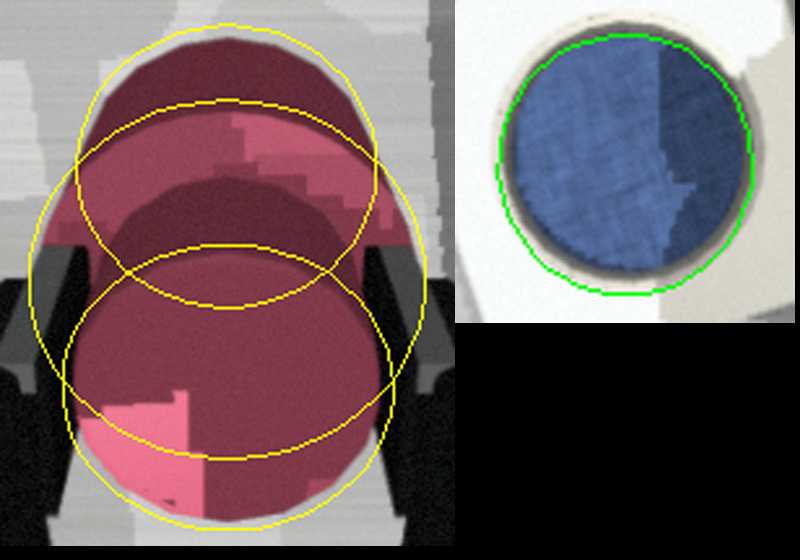

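The pocket mouth is centred near (320,113), which is about 5 mm further in +x than my overlay. The cap hangs upright, sits about 4 mm towards -x of the TCP, and its rim is about 63 mm below it. I'll hover low over the pocket and check again.

>>> play_rows(
  series=[
    [[0.118,-0.001,0.04],[0,0,0],-1],
    [[0.118,-0.001,0.1],[0,0,0],-1],
    [[0.118,-0.001,0.15],[0,0,0],-1],
    [[0.118,-0.001,0.19],[0,0,0],-1],
    [[0.118,-0.001,0.214],[0,0,0],-1],
    [[0.118,-0.001,0.214],[0,0,0],-1],
    [[0.118,-0.001,0.214],[0,0,0],-1],
    [[0.118,-0.001,0.214],[0,0,0],-1],
  ],
)

```text
clock: 5.03
ee_pos: [0.6495, 0.1355, 0.1422]
eef_rot: [[1.0, -0.001, 0.003], [-0.001, -1.0, 0.0], [0.003, -0.0, -1.0]]
contact_force: [0.1, -0.6, -0.4]
finger_gap: 0.0419
grip_force: 61.8
```

Run:
```python
from h import *
print(monitor.read_state()["ee_pos"],monitor.read_state()["contact_force"])
s=eyes.grab_frame("scene")[:,:,::-1];t=eyes.grab_frame("top")[:,:,::-1];w=eyes.grab_frame("wrist")[:,:,::-1]
cv2.imwrite("pics/s3.png",s);cv2.imwrite("pics/t3.png",t);cv2.imwrite("pics/w3.png",w)
k=lambda im,x,y,W,H,f:cv2.resize(im[y:y+H,x:x+W],None,fx=f,fy=f,interpolation=cv2.INTER_CUBIC)
o=np.zeros((600,800,3),np.uint8)
o[:,:400]=k(s,310,270,100,150,4);o[:300,400:]=k(t,200,165,100,75,4);o[300:,400:]=k(w,0,0,640,480,.625)
cv2.imwrite("pics/c3.png",cv2.convertScaleAbs(o,alpha=1.5))
```

```text
[0.64948966 0.13550481 0.14217646] [ 0.06882738 -0.55905627 -0.38424606]
```

View pics/c3.png

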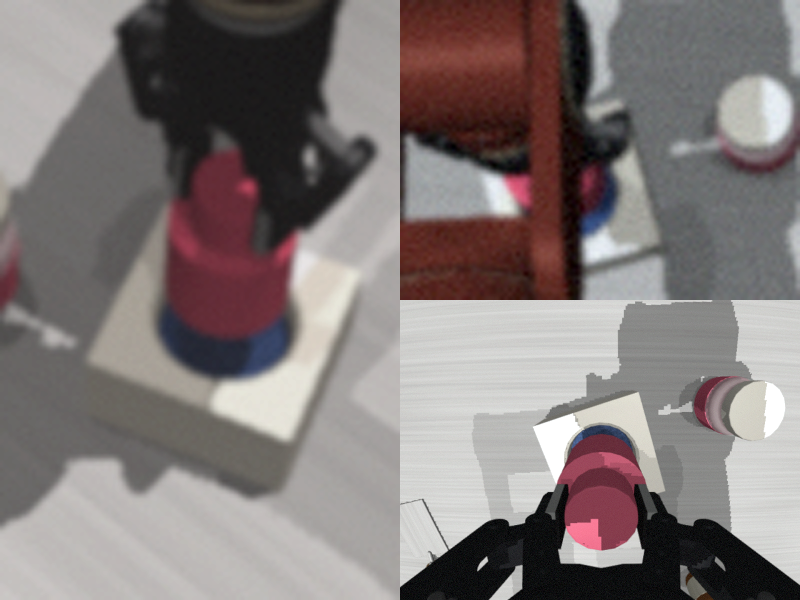

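The cap looks centred over the pocket in the scene view (229 against 228 in crop columns) and in the wrist view. Now I lower it, feeling for the cushion.

>>> play_rows(
  series=[
    [[-0.0013,0,0.013],[0,0,0],-1],
    [[-0.0013,0,0.026],[0,0,0],-1],
    [[-0.0013,0,0.04],[0,0,0],-1],
    [[-0.0013,0,0.04],[0,0,0],-1],
    [[-0.0013,0,0.04],[0,0,0],-1],
  ],
)

```text
clock: 5.6
ee_pos: [0.6459, 0.136, 0.1074]
eef_rot: [[1.0, 0.0, -0.004], [0.0, -1.0, -0.0], [-0.004, 0.0, -1.0]]
contact_force: [0.4, 0.5, -0.8]
finger_gap: 0.0419
grip_force: 61.8
```

>>> play_rows(
  series=[
    [[0,0,0.003],[0,0,0],-1],
    [[0,0,0.006],[0,0,0],-1],
    [[0,0,0.008],[0,0,0],-1],
    [[0,0,0.008],[0,0,0],-1],
  ],
)

```text
clock: 5.93
ee_pos: [0.6472, 0.1361, 0.1033]
eef_rot: [[1.0, 0.0, -0.001], [0.0, -1.0, 0.0], [-0.001, -0.0, -1.0]]
contact_force: [0.1, 0.3, -0.9]
finger_gap: 0.0419
grip_force: 61.7
```

>>> play_rows(
  series=[
    [[0,0,0.002],[0,0,0],-1],
    [[0,0,0.004],[0,0,0],-1],
    [[0,0,0.004],[0,0,0],-1],
    [[0,0,0.004],[0,0,0],-1],
  ],
)

```text
clock: 6.27
ee_pos: [0.6472, 0.1361, 0.1004]
eef_rot: [[1.0, 0.0, -0.001], [0.0, -1.0, -0.0], [-0.001, 0.0, -1.0]]
contact_force: [-0.7, -0.1, -2.4]
finger_gap: 0.0423
grip_force: 61.7
```

>>> play_rows(
  series=[
    [[0,0,0.002],[0,0,0],-1],
    [[0,0,0.004],[0,0,0],-1],
    [[0,0,0.004],[0,0,0],-1],
    [[0,0,0.004],[0,0,0],-1],
  ],
)

```text
clock: 6.6
ee_pos: [0.6471, 0.1361, 0.0973]
eef_rot: [[1.0, 0.0, -0.001], [0.0, -1.0, -0.0], [-0.001, 0.0, -1.0]]
contact_force: [-0.4, -0.2, -1.9]
finger_gap: 0.0417
grip_force: 61.7
```

>>> play_rows(
  series=[
    [[0,0,0.002],[0,0,0],-1],
    [[0,0,0.003],[0,0,0],-1],
    [[0,0,0.003],[0,0,0],-1],
  ],
)

```text
clock: 6.85
ee_pos: [0.6474, 0.1362, 0.0954]
eef_rot: [[1.0, 0.0, -0.0], [0.0, -1.0, 0.0], [-0.0, -0.0, -1.0]]
contact_force: [0.5, -0.4, 0.6]
finger_gap: 0.0424
grip_force: 61.8
```

>>> play_rows(
  series=[
    [[0,0,0.002],[0,0,0],-1],
    [[0,0,0.003],[0,0,0],-1],
    [[0,0,0.003],[0,0,0],-1],
  ],
)

```text
clock: 7.1
ee_pos: [0.6475, 0.1361, 0.0933]
eef_rot: [[1.0, 0.0, -0.0], [0.0, -1.0, 0.0], [-0.0, -0.0, -1.0]]
contact_force: [-0.6, -0.4, 1.7]
finger_gap: 0.0426
grip_force: 61.9
```

Run:
```python
from h import *
F=[]
for i in range(6):
    im=eyes.grab_frame("scene"); F.append(monitor.read_state()["contact_force"][2])
print(np.round(F,1),np.mean(F),monitor.read_state()["ee_pos"])
cv2.imwrite("pics/s4.png",im[:,:,::-1])
```

```text
[2.3 2.8 2.  2.7 2.2 2.4] 2.385485429268127 [0.64746599 0.13612441 0.09329263]
```

The reading is about 2.4 N at the tool, so the cushion is carrying about 3.3 N (some 4 mm compressed). I ease up 2 mm until it only carries the cap's weight, then let go.

>>> play_rows(
  series=[
    [[0,0,-0.0015],[0,0,0],-1],
    [[0,0,-0.003],[0,0,0],-1],
    [[0,0,-0.003],[0,0,0],-1],
    [[0,0,-0.003],[0,0,0],-1],
  ],
)

```text
clock: 7.73
ee_pos: [0.6473, 0.1361, 0.0951]
eef_rot: [[1.0, 0.0, -0.001], [0.0, -1.0, 0.0], [-0.001, -0.0, -1.0]]
contact_force: [1.0, -0.2, 0.6]
finger_gap: 0.0425
grip_force: 62.0
```

>>> play_rows(
  series=[
    [[0,0,0],[0,0,0],0.3],
    [[0,0,0],[0,0,0],0.6],
    [[0,0,0],[0,0,0],1],
    [[0,0,0],[0,0,0],1],
    [[0,0,0],[0,0,0],1],
    [[0,0,0],[0,0,0],1],
    [[0,0,-0.02],[0,0,0],1],
    [[0,0,-0.05],[0,0,0],1],
    [[0,0,-0.1],[0,0,0],1],
    [[0,0,-0.15],[0,0,0],1],
    [[0,0,-0.2],[0,0,0],1],
    [[0,0,-0.25],[0,0,0],1],
    [[0,0,-0.27],[0,0,0],1],
    [[0,0,-0.27],[0,0,0],1],
  ],
)

```text
clock: 8.9
ee_pos: [0.6497, 0.1363, 0.3061]
eef_rot: [[1.0, 0.0, 0.011], [0.0, -1.0, 0.001], [0.011, -0.001, -1.0]]
contact_force: [0.5, 0.1, 0.4]
finger_gap: 0.085
grip_force: 0.0
```

Run:
```python
from h import *
s=eyes.grab_frame("scene")[:,:,::-1];w=eyes.grab_frame("wrist")[:,:,::-1];cv2.imwrite("pics/s5.png",s)
k=lambda im,x,y,W,H,f:cv2.resize(im[y:y+H,x:x+W],None,fx=f,fy=f,interpolation=cv2.INTER_CUBIC)
o=np.zeros((600,800,3),np.uint8)
o[:,:400]=k(s,310,270,100,150,4);o[:300,400:]=k(w,0,0,640,480,.625);o[300:,400:]=k(s,215,185,100,75,4)
cv2.imwrite("pics/c5.png",cv2.convertScaleAbs(o,alpha=1.5))
```

```text
(no output)
```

View pics/c5.png

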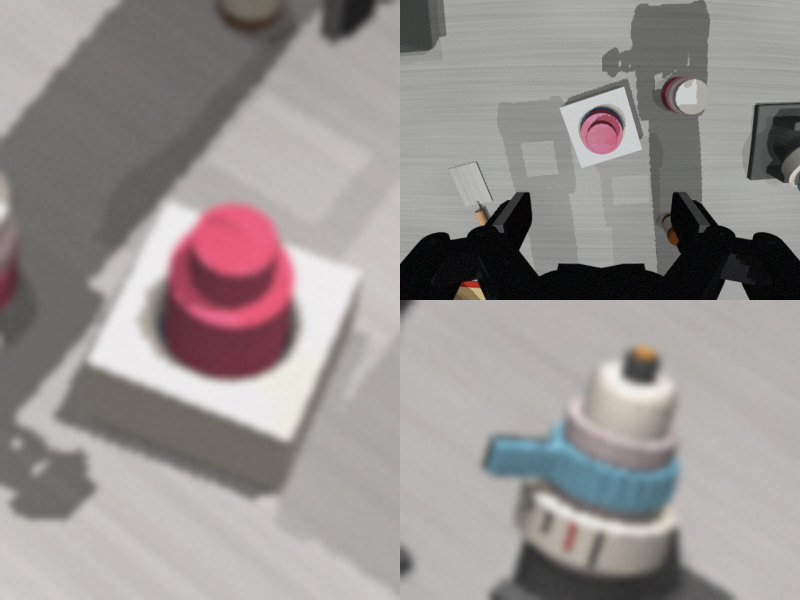

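The cap stands upright in the pocket, and the mister's bare neck is showing. I go back over the mister and refine the sleeve's axis and angle by colour masks.

```bash
python3 - <<'E'
from h import *
m=np.load("m.npy")[:4]
plan(cyl(m,0,0,.29)[0],graspR(m))
E
cat > fit2.py <<'E'
from h import *
import pickle
m=np.load("m.npy")[:4]; w1=pickle.load(open("w1.pkl","rb"))
V=[("scene",cv2.imread("pics/scene0.png"),P["scene"],(200,150,120,120)),("top",cv2.imread("pics/top0.png"),P["top"],(340,200,60,80)),("w",cv2.imread("pics/w1raw.png"),w1,(250,140,140,140))]
def mom(M): 
    k=cv2.moments(M,True); return np.array([k["m10"]/k["m00"],k["m01"]/k["m00"],np.sqrt(k["m00"])])
obs=[]
for n,im,p,(x,y,w,h) in V:
    hs=cv2.cvtColor(im,cv2.COLOR_BGR2HSV)[y:y+h,x:x+w]
    M=(((hs[...,0]>165)|(hs[...,0]<4))&(hs[...,1]>110)&(hs[...,2]>25)).astype(np.uint8)
    nl,lab,st,_=cv2.connectedComponentsWithStats(M); i=1+np.argmax(st[1:,4]); o=mom((lab==i).astype(np.uint8)); o[:2]+=[x,y]; obs.append(o)
A=np.linspace(0,2*np.pi,20,endpoint=False)
def ren(d):
    r=[];Rn,o=noz(m)
    for n,im,p,(x,y,w,h) in V:
        c=np.zeros((h*8,w*8),np.uint8)
        for R0,a,b in((.032,.115,.170),(.022,.17,.2)):
            X=np.r_[cyl(m,R0,A,a),cyl(m,R0,A,b)]+d
            q=(proj("w",X,p)-[x,y]+.5)*8
            cv2.fillConvexPoly(c,cv2.convexHull(q.astype(np.int32)),1)
        k=mom(c)/8; k[:2]+=[x-.45,y-.45]; r.append(k)
    return np.array(r)
obs=np.array(obs); W=np.array([[1,1,.4]]*3); W[2]*=1.5
f=least_squares(lambda d:((ren(d)-obs)*W).ravel(),[0,0,0],diff_step=None,x_scale=.01,method='trf',jac=lambda d:np.array([((ren(d+e)-ren(d-e))*W).ravel()/.006 for e in np.eye(3)*.003]).T)
print("obs",obs.round(1).tolist());print("d",f.x.round(4),"in noz",(noz(m)[0].T@f.x).round(4));print((ren(f.x)-obs).round(1).tolist(),"\nbefore",(ren([0,0,0])-obs).round(1).tolist())
np.save("d.npy",f.x)
E
python3 fit2.py
```

```text
shift [-0.2209, 0.4739, -0.0081] turn [0.0091, 0.3177, -0.0358] rows 9.4 t 9.0
obs [[275.6, 199.7, 31.2], [367.1, 244.0, 24.0], [321.5, 220.9, 72.7]]
d [-0.0006 -0.0011  0.0001] in noz [-0.0005 -0.0011  0.0004]
[[-0.7, 0.1, 1.6], [-0.3, -1.2, 1.4], [-0.0, 0.2, 1.8]] 
before [[-0.5, 0.5, 1.7], [-0.8, -1.4, 1.4], [-1.3, -0.5, 1.7]]
```

>>> play_rows(
  series=[
    [[-0.221,0.474,-0.008],[0.009,0.318,-0.036],0],
    [[-0.221,0.474,-0.008],[0.009,0.318,-0.036],0],
    [[-0.221,0.474,-0.008],[0.009,0.318,-0.036],0],
    [[-0.221,0.474,-0.008],[0.009,0.318,-0.036],0],
    [[-0.221,0.474,-0.008],[0.009,0.318,-0.036],0],
    [[-0.221,0.474,-0.008],[0.009,0.318,-0.036],0],
    [[-0.221,0.474,-0.008],[0.009,0.318,-0.036],0],
    [[-0.221,0.474,-0.008],[0.009,0.318,-0.036],0],
    [[-0.221,0.474,-0.008],[0.009,0.318,-0.036],0],
    [[-0.221,0.474,-0.008],[0.009,0.318,-0.036],0],
    [[-0.221,0.474,-0.008],[0.009,0.318,-0.036],0],
    [[-0.221,0.474,-0.008],[0.009,0.318,-0.036],0],
    [[-0.221,0.474,-0.008],[0.009,0.318,-0.036],0],
  ],
)

```text
clock: 10.08
ee_pos: [0.4815, -0.2184, 0.3018]
eef_rot: [[0.878, 0.058, 0.476], [0.05, -0.998, 0.03], [0.477, -0.003, -0.879]]
contact_force: [-0.0, 0.4, 0.6]
finger_gap: 0.0429
grip_force: 0.0
```

```bash
cat > tab.py <<'E'
from h import *
m=np.load("m.npy")[:4]; D=np.load("d.npy")
def tabang(tag):
    p=eyes.camera_params("wrist"); im=eyes.grab_frame("wrist")[:,:,::-1].copy(); cv2.imwrite(f"pics/{tag}.png",im)
    hs=cv2.cvtColor(im,cv2.COLOR_BGR2HSV); M=(hs[...,0]>85)&(hs[...,0]<108)&(hs[...,1]>70)&(hs[...,2]>30)
    vu=np.argwhere(M); r=cv2.undistortPoints(vu[:,None,::-1].astype(float),p["intrinsics"],np.array(p["dist"]))[:,0]
    T=p["world_from_camera"];Rn,o=noz(m);o=o+D
    d=np.c_[r,np.ones(len(r))]@T[:3,:3].T@Rn; c=Rn.T@(T[:3,3]-o)
    X=c+d*((.099-c[2])/d[:,2])[:,None]; ra=np.hypot(X[:,0],X[:,1]);an=np.arctan2(X[:,1],X[:,0])
    near=(ra<.095)
    k=near&(ra>.050)
    print("n",k.sum(),"rmax",np.percentile(ra[k],98).round(4),"ang by r",[(a,np.median(an[near&(ra>a)&(ra<a+.006)]).round(3)) for a in(.05,.056,.062,.068,.074)])
    s=near&(ra<.045);print("sleeve blue n",s.sum(),"value",np.median(an[k&(ra<.076)])+.7)
    return im
if __name__=="__main__":
    im=tabang("w6")
    th=-.44
    Rn,o=noz(m);print(monitor.read_state()["ee_pos"])
E
python3 tab.py
```

```text
n 244 rmax 0.0798 ang by r [(0.05, np.float64(-0.457)), (0.056, np.float64(-0.451)), (0.062, np.float64(-0.453)), (0.068, np.float64(-0.451)), (0.074, np.float64(-0.446))]
sleeve blue n 195 value 0.24930869239727527
[ 0.48185083 -0.21800663  0.30232481]
```

The tab's angle is steady over radius at -0.45 rad, so the sleeve stands at 0.25. I'll straddle the tab with the open fingers.

```bash
cat >> h.py <<'E'
def tabpose(th,r,z):
    m=np.load("m.npy")[:4];Rn,o=noz(m);o=o+np.load("d.npy")
    er=Rn@[np.cos(th),np.sin(th),0];et=Rn@[-np.sin(th),np.cos(th),0]
    return o+er*r+Rn[:,2]*z, np.c_[er,-et,-Rn[:,2]]
E
python3 -c "
from h import *
plan(*tabpose(-.45,.066,.135));plan(*tabpose(-.45,.066,.078))"
```

```text
shift [0.0803, 0.0421, 0.2033] turn [-0.0013, 0.002, 0.287] rows 4.0 t 10.13
shift [0.0805, 0.0423, 0.2793] turn [-0.0013, 0.002, 0.287] rows 5.3 t 10.13
```

>>> play_rows(
  series=[
    [[0.08,0.042,0.06],[-0.001,0.002,0.287],0],
    [[0.08,0.042,0.12],[-0.001,0.002,0.287],0],
    [[0.08,0.042,0.17],[-0.001,0.002,0.287],0],
    [[0.08,0.042,0.203],[-0.001,0.002,0.287],0],
    [[0.08,0.042,0.203],[-0.001,0.002,0.287],0],
    [[0.08,0.042,0.203],[-0.001,0.002,0.287],0],
    [[0.08,0.042,0.22],[-0.001,0.002,0.287],0],
    [[0.08,0.042,0.24],[-0.001,0.002,0.287],0],
    [[0.08,0.042,0.26],[-0.001,0.002,0.287],0],
    [[0.08,0.042,0.278],[-0.001,0.002,0.287],0],
    [[0.08,0.042,0.278],[-0.001,0.002,0.287],0],
    [[0.08,0.042,0.278],[-0.001,0.002,0.287],0],
  ],
)

```text
clock: 11.13
ee_pos: [0.6361, -0.2421, 0.1512]
eef_rot: [[0.812, -0.329, 0.482], [-0.388, -0.921, 0.025], [0.436, -0.207, -0.876]]
contact_force: [-0.4, -1.0, -0.5]
finger_gap: 0.0425
grip_force: 0.0
```

```bash
python3 -c "
from tab import *
print('here');plan(*tabpose(-.45,.066,.078))
tabang('w7')"
```

```text
here
shift [-0.0029, -0.0013, 0.0052] turn [0.0009, -0.0028, 0.0006] rows 0.1 t 11.13
n 2737 rmax 0.0873 ang by r [(0.05, np.float64(-0.373)), (0.056, np.float64(-0.447)), (0.062, np.float64(-0.447)), (0.068, np.float64(-0.407)), (0.074, np.float64(-0.416))]
sleeve blue n 3169 value 0.29912822711843146
```

```bash
python3 -c "
from h import *
for t in np.linspace(-.45,.35,11)[1:]: plan(*tabpose(t,.066,.078))"
```

```text
shift [-0.004, -0.0086, 0.0059] turn [0.0012, -0.0035, -0.0504] rows 0.6 t 11.18
shift [-0.0049, -0.0155, 0.0059] turn [0.0014, -0.0035, -0.1014] rows 1.3 t 11.18
shift [-0.0063, -0.0224, 0.0058] turn [0.0015, -0.0034, -0.1523] rows 1.9 t 11.18
shift [-0.0082, -0.0292, 0.0058] turn [0.0016, -0.0034, -0.2032] rows 2.6 t 11.18
shift [-0.0107, -0.0358, 0.0058] turn [0.0018, -0.0033, -0.2541] rows 3.2 t 11.18
shift [-0.0137, -0.0422, 0.0058] turn [0.0019, -0.0032, -0.3051] rows 3.8 t 11.18
shift [-0.0172, -0.0483, 0.0057] turn [0.002, -0.0032, -0.356] rows 4.5 t 11.18
shift [-0.0211, -0.0541, 0.0057] turn [0.0022, -0.0031, -0.4069] rows 5.1 t 11.18
shift [-0.0256, -0.0596, 0.0057] turn [0.0023, -0.003, -0.4579] rows 5.8 t 11.18
shift [-0.0304, -0.0647, 0.0056] turn [0.0024, -0.0029, -0.5088] rows 6.4 t 11.18
```

>>> play_rows(
  series=[
    [[-0.003,-0.001,0.004],[0,0,0],-0.5],
    [[-0.003,-0.001,0.004],[0,0,0],-0.5],
    [[-0.003,-0.001,0.004],[0,0,0],-0.5],
    [[-0.004,-0.0085,0.004],[0,0,-0.05],-0.5],
    [[-0.005,-0.0155,0.004],[0,0,-0.101],-0.5],
    [[-0.0065,-0.0225,0.004],[0,0,-0.152],-0.5],
    [[-0.008,-0.029,0.004],[0,0,-0.203],-0.5],
    [[-0.0105,-0.036,0.004],[0,0,-0.254],-0.5],
    [[-0.0135,-0.042,0.004],[0,0,-0.305],-0.5],
    [[-0.017,-0.0485,0.004],[0,0,-0.356],-0.5],
    [[-0.021,-0.054,0.004],[0,0,-0.407],-0.5],
    [[-0.0255,-0.0595,0.004],[0,0,-0.458],-0.5],
    [[-0.0305,-0.0645,0.004],[0,0,-0.509],-0.5],
    [[-0.0305,-0.0645,0.004],[0,0,-0.509],-0.5],
    [[-0.0305,-0.0645,0.004],[0,0,-0.509],-0.5],
  ],
)

```text
clock: 12.43
ee_pos: [0.6346, -0.1886, 0.1474]
eef_rot: [[0.804, 0.351, 0.481], [0.387, -0.922, 0.025], [0.452, 0.166, -0.877]]
contact_force: [-0.7, -0.7, -1.0]
finger_gap: 0.0214
grip_force: 0.0
```

```bash
python3 -c "
from tab import *
plan(*tabpose(.35,.066,.078))
tabang('w8');print(monitor.read_state()['contact_force'])"
```

```text
shift [0.0016, 0.0011, -0.0002] turn [0.0019, -0.0008, -0.0017] rows 0.0 t 12.43
n 2662 rmax 0.0875 ang by r [(0.05, np.float64(0.37)), (0.056, np.float64(0.324)), (0.062, np.float64(0.321)), (0.068, np.float64(0.318)), (0.074, np.float64(0.316))]
sleeve blue n 1994 value 1.0288719461919793
[-0.78906399  0.16382892  0.98081607]
```

>>> play_rows(
  series=[
    [[0.0015,0.001,0],[0,0,0],-0.6],
    [[0.0015,0.001,0],[0,0,0],-0.65],
    [[0.0015,0.001,0],[0,0,0],-0.7],
    [[0.0015,0.001,0],[0,0,0],-0.7],
    [[0.0015,0.001,0],[0,0,0],-0.7],
  ],
)

```text
clock: 12.9
ee_pos: [0.636, -0.1892, 0.148]
eef_rot: [[0.803, 0.352, 0.481], [0.388, -0.921, 0.025], [0.452, 0.167, -0.876]]
contact_force: [-0.4, -1.6, 0.6]
finger_gap: 0.0128
grip_force: 0.8
```

>>> play_rows(
  series=[
    [[0,0,0],[0,0,0],0],
    [[0,0,0],[0,0,0],0],
    [[0,0,0],[0,0,0],0],
    [[0,0,0],[0,0,0],0],
    [[0,0,-0.03],[0,0,0],0],
    [[0,0,-0.08],[0,0,0],0],
    [[0,0,-0.13],[0,0,0],0],
    [[0,0,-0.18],[0,0,0],0],
    [[0,0,-0.22],[0,0,0],0],
    [[0,0,-0.22],[0,0,0],0],
    [[0,0,-0.22],[0,0,0],0],
  ],
)

```text
clock: 13.82
ee_pos: [0.5568, -0.1936, 0.2956]
eef_rot: [[0.801, 0.351, 0.484], [0.39, -0.921, 0.023], [0.454, 0.171, -0.875]]
contact_force: [0.4, 0.5, 0.5]
finger_gap: 0.043
grip_force: 0.0
```

```bash
python3 -c "
from tab import *
w=tabang('w9');s=eyes.grab_frame('scene')[:,:,::-1]
k=lambda im,x,y,W,H,f:cv2.resize(im[y:y+H,x:x+W],None,fx=f,fy=f,interpolation=cv2.INTER_CUBIC)
o=np.hstack([k(s,215,185,100,75,4),k(w,0,0,640,480,.625)]);o2=np.hstack([k(s,120,100,400,300,1),k(s,310,300,100,75,4)])
cv2.imwrite('pics/c9.png',cv2.convertScaleAbs(np.vstack([o,o2]),alpha=1.5))"
```

```text
n 499 rmax 0.0829 ang by r [(0.05, np.float64(0.321)), (0.056, np.float64(0.349)), (0.062, np.float64(0.337)), (0.068, np.float64(0.333)), (0.074, np.float64(0.349))]
sleeve blue n 1264 value 1.0487303546074962
```

View pics/c9.png

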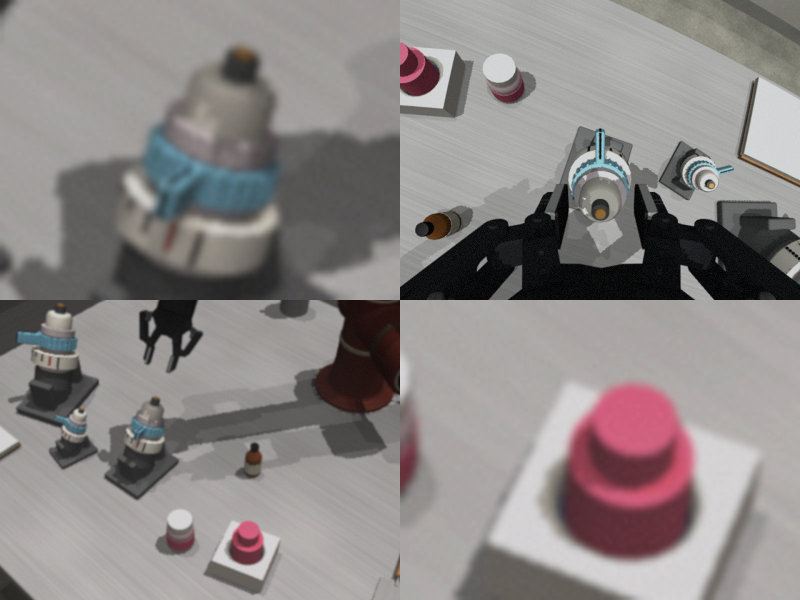

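The tab now stands over the red pips: the reading is 1.05, and in the crop the tab at (170,200) sits above the red pip at (167,233). The cap is upright in the dock, and the dropper and jar look undisturbed. Handing in.

```bash
python3 -c "
from bench import ctrl
print(ctrl.job_done())"
```

```text
the job is handed in; nothing more can be done
None
```

The job is handed in at about 14 s on the robot's clock: the pink cap rests upright on the cushion in the dock, and the sleeve measures about 1.05 rad, at the four red pips; no verdict came back.

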